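Try a turned housing in the go / no-go snap gauge

ROBOT

A 6-joint arm with a two-finger parallel gripper is mounted at the origin on a cart in front of the work surface, level with it; the furniture and walls round the work are solid. World frame = base frame: x ahead of the robot, y to its left, z up, the work surface at z = 0. Lengths are in m, angles in rad, forces in N, time in s.
With the tool pointing down it reaches from about 0.35 to 0.975 m from the base axis. Payload 4.9 kg.
Tool frame: the origin (TCP) lies midway between the tips of the shut fingers; the grasp point (between the pads) lies 19 mm behind it; z points along the fingers, y is the line along which they close (so a half turn about z gives the same grasp; the last joint's range is limited). The gripper opens to 85 mm and grips with 20 to 120 N. Pads are 22 mm wide; open, the fingers measure 114 mm over their backs; the gripper's body (76 mm by 85 mm) begins 54 mm behind the grasp point. The pads swing forward as they close: fully open they stand 13 mm farther back than shut.
Start: joints at [1.187, 0.053, 1.613, -0, 1.476, -0.119], TCP at [0.164, 0.603, 0.195] pointing down, gripper open.
Joint ranges: [-3.01, 3.01], [-1.01, 2.22], [0.06, 2.58], [-1.02, 4.17], [0.09, 2.62], [-3.14, 3.14]. Speed limits (rad/s): [2.57, 2.57, 3.14, 3.14, 3.14, 3.14].

INTERFACE

Orientations are given as a rotation vector (axis times angle).
In Python, from station import ctrl gives the robot as it stands. The module is installed in compiled form; this text tells all that it offers.
- The arm moves only by the shell command python3 -m handwheel 'ROWS' [OPENING] [FORCE]. ROWS is JSON, a list of rows, each a list of 2 entries, a list of its own where there are three numbers: the shift along the tool's x, y, z in cm, then the turn, a rotation vector about the tool's x, y, z in rad. In form: [[[tx, ty, tz], [ax, ay, az]], ...]. A call has 1 to 5 rows; each row is the pose to reach, as a shift and turn from the pose commanded when the call began, along the tool's axes at that moment; what a row does not reach only later rows make up. A row lasts 1/8 s, in which the tool goes at most 62.5 mm and 10.7 degrees, less where a joint would pass 70% of its speed; a pose out of reach is approached as far as the arm can. A call with a gripper value outside its range is refused whole. OPENING is the gripper's target within -1 to 1 (shut at 1, half-way at 0, fully open at -1), set as the call begins (- or left out, the last holds). The fingers move at their own pace and stop on an object; FORCE is the grip in N (left out, the last holds). Time passes only in rows, so rows that repeat a pose let the fingers close. It gives the time, the measured TCP pose, the force, the opening and the grip force at its end, in the units of the state.
- ctrl.get_obs(): the state, without advancing time (a new reading comes with each control period).
- ctrl.get_image(name): name is "side" or "top" or "wrist"; returns the picture (480x640x3 uint8, blue, green, red); there is no depth.
- ctrl.calibration(name): a dict with "fx", "fy", "cx", "cy" (pixels), "R" (3x3) and "t" (3): a world point X has camera coordinates R X + t. Camera axes: x right, y down, z forward; pixel columns grow to the right and rows downward; lengths in m; the calibration is good to about 2 mm. A picture is of the moment at which its call begins: read the wrist's pose just before it. calibration takes no time and is no camera call; for the wrist camera it gives the pose at the moment of the call.
- ctrl.finish_job(): hands the job in; it is judged then, once.
Trained networks look in the newest picture that a camera, given by its name, has taken for a name from the list of things; names that differ only in an ending like _2 or _b are one class to them, and where a whole thing is asked for, a point or a joint stands for the part that bears it (a point fixed in the world has none). Each returns a list of dicts, best first, with "score" (0 to 1); they miss things now and then, are a little off and sometimes report something else, mostly with a low value. They report only what shows in the picture. A call takes as long as a camera call. They do not tell look-alikes from the thing itself.
- ctrl.look_for(camera, query): "position" ([column, row] in pixels, amid what is visible of it).
- ctrl.landmark_of(camera, query): "position" ([column, row] in pixels: a listed point, or the origin of a listed thing).
The state is a dict: "t": time; "q": joint angles; "dq": joint speeds; "effort": joint torques, N m; "tool_pos": TCP position; "tool_rot": TCP orientation; "contact_force": force on the tool from outside, world axes, zero at the start; "wrist_torque": the same for the moment, N m; "opening": finger opening in m; "grip_force": force on a finger pad.
Only numpy, scipy, OpenCV 4.12 (cv2) and the standard library are available. Lean on these libraries where they do the work, as an engineer would, in place of code of your own. Each camera call takes 0.05 s, during which the arm holds its last target. There are 200 camera calls.

TASK

Gauge the aluminium housing that stands by itself on the bench in front of the horseshoe-shaped snap gauge: with the fingertips push it along the bench top, in through the go jaws at the gauge's mouth and on until it presses against the narrower no-go jaws behind them, then leave it standing there. Push it gently, never force it, and do not pinch it or lift it off the bench; leave everything else where it is.

Things in the scene. Friction and masses are not known exactly. Their poses are not given: they have to be found in the camera images.
- housing: Turned aluminium housing blank, a hollow stepped cylinder standing upright: flange 45 mm in diameter from the bench to 13.6 mm up, narrower collar above (treat it as tapering to 36 mm diameter at the top), 37 mm high in all, 70 to 130 g. Origin: centre of its underside; z up. It slides on the bench with a light push (under 1.5 N).
- gap_gauge: Fixed horseshoe snap gauge, flat on the bench, dark frame 114 mm wide, 115 mm long, 18 mm high (screw heads to 24). Origin: on the bench, mid lane, at the mouth; x points into the gauge along the lane (the way to push), y left, z up. Smooth bright go jaws, 22 mm high: faces at y = +-23.5 mm (47 mm gap) from x = 12 to 24 mm; lead-in in front of them from 54 mm wide at x = 0.
- no_go_jaws: Rigid bright no-go jaws, fixed in the gauge behind the go jaws; same origin and axes as the gauge. Two blocks 22 mm high, faces at y = +-20 mm (40 mm gap, too narrow for the housing), from x = 37 to 51 mm. Pushed up against them, the housing's centre stands at x = 25 to 29 mm, its rear edge about 4 mm inside the mouth; the fingers must fit the lead-in to get there.
- grease_tin: Bystander: small metal grease tin with a press lid, 54 mm in diameter, 36 mm high, near the bench's front left corner. Origin: centre of its underside.
- plug_gauge: Bystander: slim dark plug gauge standing on end, 15 mm in diameter, 78 mm high, between the clipboard and the grey controller. Origin: centre of its underside.
- oil_bottle: Bystander: small clear oil bottle with a needle, 28 mm in diameter, 112 mm high, beyond the clipboard. Origin: centre of its underside.
- checked_a: Bystander: a similar housing, 45 mm in diameter, 31 mm high, standing in the black tray at the right; already checked. Origin: centre of its underside.
- checked_b: Bystander: a similar housing, 45 mm in diameter, 34 mm high, in the same black tray; already checked. Origin: centre of its underside.
Mind the look-alikes: they are no part of the job. Leave any green look-alike of the housing alone.

How it is judged:
On the way, in this order (a step that is already met when the one before it is completed fails the run):
1. the middle of the housing is between the go jaws, standing upright (x of housing in the frame of gap_gauge above 0.01 m and y of housing in the frame of gap_gauge between -0.003 and 0.003 m and angle between housing's own z axis and vertical below 0.1 rad).
2. the housing is pressed against the no-go jaws (contact force between housing and no_go_jaws above 1 N), for 0.05 s.
At the end, for the whole second after the job is handed in: the housing stands upright on the bench, at rest, past the go jaws and up against the no-go jaws: its centre 24 to 30 mm inside the gauge's mouth and within 3 mm of the lane's middle (x of housing in the frame of gap_gauge between 0.024 and 0.03 m and y of housing in the frame of gap_gauge between -0.003 and 0.003 m and z of housing in the frame of gap_gauge between -0.003 and 0.003 m and angle between housing's own z axis and vertical below 0.1 rad and linear speed of housing below 0.01 m/s); the robot touches nothing.
It fails at once if the housing is lifted off the bench (height (world z) of housing above 0.008 m).
It fails at once if the housing is tipped (angle between housing's own z axis and vertical above 0.35 rad).
It fails at once if the fingers pinch or force the housing (contact force between housing and the fingers above 28 N).
It fails at once if a bystander is pushed away or knocked over (distance of any of grease_tin, plug_gauge, oil_bottle, checked_a, checked_b from where it was at the start of the episode above 0.015 m).
It also fails if it takes over 43 s, if anything falls off the work surface, if the arm or the gripper's body presses on something with over 40 N, if the wrist force passes 120 N, or if a joint passes its speed limit or range.

## Working session

There is one attempt and no reset: what is moved stays moved. The work goes in short steps, Python scripts to look and compute and a shell command to move; the robot and the scene stay as the last step left them, time stands still between calls to the robot, and variables do not carry over. Pictures are saved under pics/ and viewed, at most 10 in all, crops included, and the job is handed in when it is done.

```bash
mkdir -p pics; cat > h.py <<'E'
import numpy as np, cv2
from station import ctrl
from scipy.spatial.transform import Rotation as Ro
def ray(c,px,z):
    k=ctrl.calibration(c);R=np.array(k["R"]);t=np.array(k["t"])
    d=R.T@np.array([(px[0]-k["cx"])/k["fx"],(px[1]-k["cy"])/k["fy"],1]);o=-R.T@t
    return o+d*(z-o[2])/d[2]
def proj(c,X):
    k=ctrl.calibration(c);p=np.array(k["R"])@np.array(X)+np.array(k["t"])
    return np.array([k["fx"]*p[0]/p[2]+k["cx"],k["fy"]*p[1]/p[2]+k["cy"]])
E
python3 - <<'E'
from h import *
o=ctrl.get_obs();print(o["t"],o["tool_pos"],o["tool_rot"],o["opening"])
print(Ro.from_rotvec(o["tool_rot"]).as_matrix().round(3))
for c in ["top","side"]:
    cv2.imwrite(f"pics/{c}0.png",ctrl.get_image(c))
    for q in ["housing","gap_gauge","no_go_jaws","checked_a","grease_tin","plug_gauge","oil_bottle"]:
        for r in ctrl.landmark_of(c,q)[:4]:
            print(c,q,round(r["score"],2),np.round(r["position"],1),ray(c,r["position"],0).round(4))
E
```

```text
0.0 [0.16330591 0.60258127 0.1936762 ] [-4.14700322e-01 -3.11355117e+00  3.09537172e-03] 0.08577470453972723
[[-0.965  0.262 -0.001]
 [ 0.262  0.965 -0.002]
 [ 0.    -0.002 -1.   ]]
top housing 0.66 [241.5 230.3] [0.4578 0.1941 0.    ]
top housing 0.65 [222.4 269.1] [0.3624 0.2382 0.    ]
top gap_gauge 0.73 [212.6 194.3] [0.549  0.2678 0.    ]
top checked_a 0.82 [460.3 282.9] [ 0.3268 -0.3369  0.    ]
top checked_a 0.66 [459.3 246.3] [ 0.4163 -0.3389  0.    ]
top grease_tin 0.57 [188.8 308.9] [0.2672 0.3157 0.    ]
top plug_gauge 0.63 [303.4 202. ] [0.5287 0.0425 0.    ]
top oil_bottle 0.67 [375.6 194.5] [ 0.5473 -0.1369  0.    ]
side housing 0.78 [273.9 212.5] [0.3727 0.268  0.    ]
side housing 0.52 [313.7 220.2] [0.4563 0.1925 0.    ]
side housing 0.24 [337.5 206.9] [0.5455 0.2735 0.    ]
side gap_gauge 0.83 [334.2 207.8] [0.5348 0.2687 0.    ]
side gap_gauge 0.45 [331.4 334. ] [ 0.3331 -0.3309  0.    ]
side no_go_jaws 0.41 [337.7 208.6] [0.5418 0.2608 0.    ]
side checked_a 0.73 [330.5 331.1] [ 0.3345 -0.3216  0.    ]
side checked_a 0.66 [368.8 325.3] [ 0.4047 -0.3193  0.    ]
side grease_tin 0.63 [234.8 207.4] [0.2826 0.3275 0.    ]
side plug_gauge 0.48 [361.  239.8] [0.5268 0.0465 0.    ]
side oil_bottle 0.79 [403.6 272.1] [ 0.5518 -0.1362  0.    ]
side oil_bottle 0.7 [337.6 210.3] [0.5374 0.2484 0.    ]
```

View pics/top0.png

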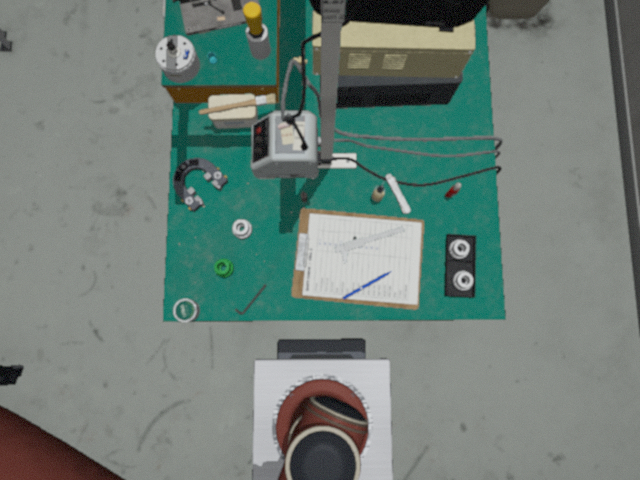

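View pics/side0.png

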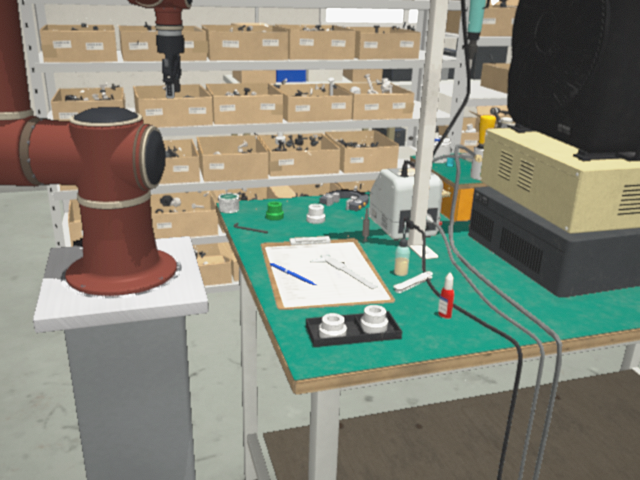

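The top view shows the white target housing at about (241,229). The green look-alike is at (224,268). The gauge is at about (200,185), with its mouth facing lower right. The side view agrees with this. I'll move over there to look with the wrist camera.

```bash
python3 -m handwheel '[[[-6,-4,0],[0,0,-0.15]],[[-11,-8,0],[0,0,-0.3]],[[-16,-12,0],[0,0,-0.45]],[[-21,-16,0],[0,0,-0.6]],[[-25,-20,0],[0,0,-0.75]]]'
python3 - <<'E'
from h import *
o=ctrl.get_obs();print(o["t"],o["q"],o["tool_pos"]);M=Ro.from_rotvec(o["tool_rot"]).as_matrix();print(M.round(3))
k=ctrl.calibration("wrist");R=np.array(k["R"]);c=-R.T@np.array(k["t"])
print("cam in tool",(M.T@(c-o["tool_pos"])).round(3),"axes",(R@M).round(2),k["fx"])
for X in [(.458,.194,0),(.55,.27,0),(.6,.32,0)]:print(proj("wrist",X))
E
```

```text
t: 1.42
tool_pos: [0.3493, 0.3501, 0.1952]
tool_rot: [-0.762, 3.047, 0.0]
contact_force: [0.5, -0.6, -0.9]
opening: 0.0855
grip_force: 0.0
1.425 [ 6.36055804e-01 -2.68393265e-01  1.90904137e+00 -1.91079216e-04
  1.49993420e+00 -1.42511538e+00] [0.34931533 0.35010797 0.1951997 ]
[[-0.882 -0.471  0.001]
 [-0.471  0.882  0.   ]
 [-0.001 -0.    -1.   ]]
cam in tool [ 0.08   0.001 -0.178] axes [[ 0.    1.   -0.  ]
 [-0.95  0.   -0.31]
 [-0.31  0.    0.95]] 340.58883978150726
[154.69562077 222.20568247]
[188.25243531 313.1758463 ]
[210.38395288 358.95094243]
```

```bash
python3 - <<'E'
from h import *
cv2.imwrite("pics/w1.png",ctrl.get_image("wrist"))
for q in ["housing","gap_gauge","no_go_jaws"]:
    for r in ctrl.landmark_of("wrist",q)[:4]:
        print(q,round(r["score"],2),np.round(r["position"],1),ray("wrist",r["position"],0).round(4))
E
```

```text
housing 0.94 [218.4 167.9] [0.3684 0.2313 0.    ]
housing 0.92 [152.2 222.6] [0.4601 0.1878 0.    ]
```

View pics/w1.png

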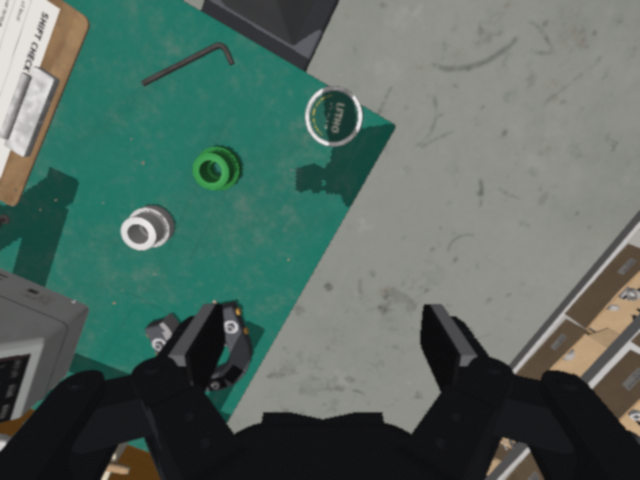

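The wrist view shows the white housing at (145,228) and the green look-alike at (216,167). The gauge at (200,345) is partly hidden by the fingers. I'll move ahead to bring the gauge clear of them.

```bash
python3 -m handwheel '[[[-5,-2,0],[0,0,0]],[[-9,-4,0],[0,0,0]],[[-13,-5,0],[0,0,0]],[[-13,-5,0],[0,0,0]]]' 0.76 20
python3 - <<'E'
from h import *
im=ctrl.get_image("wrist");cv2.imwrite("pics/w2.png",im)
for q in ["housing","gap_gauge","no_go_jaws"]:
    for r in ctrl.landmark_of("wrist",q)[:4]:
        print(q,round(r["score"],2),np.round(r["position"],1),ray("wrist",r["position"],0).round(4))
E
```

```text
t: 2.12
tool_pos: [0.4875, 0.3696, 0.1939]
tool_rot: [0.755, -3.048, 0.0]
contact_force: [0.1, 1.4, 0.7]
opening: 0.0122
grip_force: 0.0
housing 0.95 [256.9  31. ] [0.3658 0.2362 0.    ]
housing 0.66 [179.5 100.7] [0.4591 0.1926 0.    ]
```

View pics/w2.png

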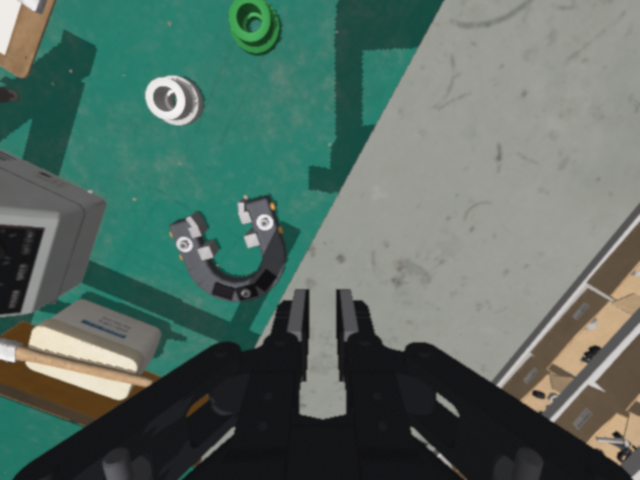

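The gauge is now fully visible, spanning (170–285, 195–300), with its mouth facing up in the image. The housing's upper rim is at about (165,97) and its base at about (182,103). I'll enlarge the gauge and housing.

```bash
python3 - <<'E'
from h import *
im=cv2.imread("pics/w2.png")
cv2.imwrite("pics/w2c.png",cv2.resize(im[185:305,155:300],None,fx=5,fy=5,interpolation=cv2.INTER_CUBIC)[:600,:800])
E
```

```text
(no output)
```

View pics/w2c.png

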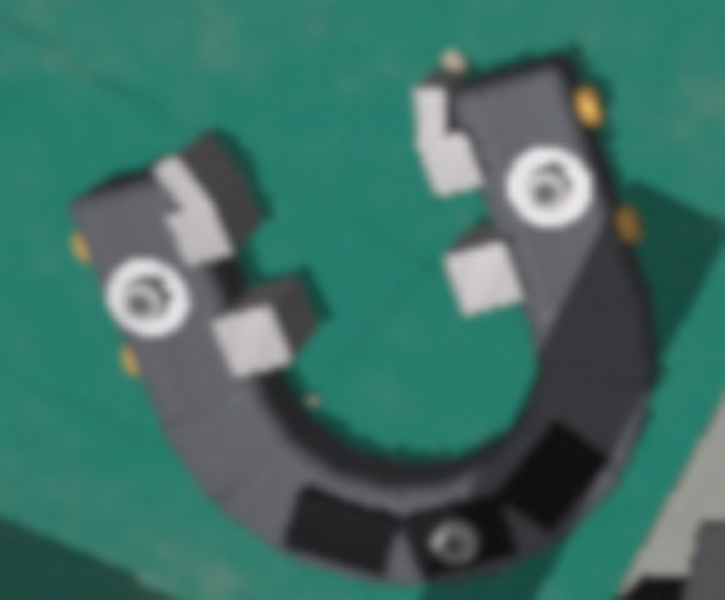

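```bash
cat > fit.py <<'E'
from h import *
from scipy.optimize import least_squares
P=[(445,258,37,20),(467,315,51,20),(270,303,37,-20),(292,357,51,-20),(425,155,12,23.5),(440,195,24,23.5),(413,90,0,27),(212,205,12,-23.5),(233,247,24,-23.5),(183,155,0,-27)]
W=np.array([ray("wrist",(155+(p[0]+.5)/5-.5,185+(p[1]+.5)/5-.5),.022)[:2] for p in P]);L=np.array([p[2:] for p in P])/1e3
def f(v):
    c,s=np.cos(v[2]),np.sin(v[2]);return (L@np.array([[c,s],[-s,c]])+v[:2]-W).ravel()
r=least_squares(f,[.55,.27,.8],loss="soft_l1",f_scale=.002);print(r.x.round(4),np.degrees(r.x[2]),(f(r.x)*1e3).round(1).reshape(-1,2).tolist())
im=cv2.imread("pics/w2.png")[65:135,135:215].astype(int)
m=((im.max(2)-im.min(2)<45)&(im.mean(2)>110)).astype(np.uint8)
n,l,s,c=cv2.connectedComponentsWithStats(m);i=1+s[1:,4].argmax();print(s[i],c[i])
ys,xs=np.where(l==i);pts=np.stack([xs+135,ys+65],1)
hull=cv2.convexHull(pts.astype(np.int32))[:,0].astype(float)
# model silhouette: flange circle r22.5 at z 0,13.6 ; top r18 at z37
a=np.linspace(0,2*np.pi,40)
def sil(v):
    q=[proj("wrist",(v[0]+rr*np.cos(t),v[1]+rr*np.sin(t),z)) for rr,z in((.0225,0),(.0225,.0136),(.018,.037)) for t in a]
    return cv2.convexHull(np.float32(q))
def g(v):
    h=sil(v);return [cv2.pointPolygonTest(h,tuple(map(float,p)),True) for p in hull]
k=least_squares(g,[.459,.192],diff_step=1e-3,loss="soft_l1");print("housing",k.x.round(4),"resid px",np.round(k.fun,1))
h=k.x-r.x[:2];c,s_=np.cos(r.x[2]),np.sin(r.x[2]);print("housing in gauge",(c*h[0]+s_*h[1]).round(4),(-s_*h[0]+c*h[1]).round(4))
E
python3 fit.py
```

```text
[0.5389 0.2697 0.748 ] 42.856150431421355 [[0.1, -0.0], [0.7, -0.0], [0.0, 0.2], [0.8, 0.7], [-1.6, -1.5], [0.7, 0.3], [-1.1, 0.8], [-1.0, -0.1], [1.1, 0.6], [-0.0, -1.4]]
[  10   10   54   51 1668] [36.80815348 34.32254197]Traceback (most recent call last):
  File "fit.py", line 20, in <module>
    k=least_squares(g,[.459,.192],diff_step=1e-3,loss="soft_l1");print("housing",k.x.round(4),"resid px",np.round(k.fun,1))
    return func(*args, **kwargs)
    result = trf(vector_fun.fun, vector_fun.jac, x0, f0, J0, lb, ub, ftol, xtol,
                 gtol, max_nfev, x_scale, loss_function, tr_solver,
                 tr_options.copy(), verbose, callback=callback_wrapped)
    return trf_no_bounds(
        fun, jac, x0, f0, J0, ftol, xtol, gtol, max_nfev, x_scale,
        loss_function, tr_solver, tr_options, verbose, callback=callback)
    f_new = fun(x_new)
    self._update_fun()
    ~~~~~~~~~~~~~~~~^^
    self.f = self.fun_wrapped(xp_copy(self.x))
             ~~~~~~~~~~~~~~~~^^^^^^^^^^^^^^^^^
    return np.atleast_1d(self.fun(x))
                         ~~~~~~~~^^^
    return self.f(x, *self.args, **self.kwargs)
           ~~~~~~^^^^^^^^^^^^^^^^^^^^^^^^^^^^^^
  File "fit.py", line 19, in g
    h=sil(v);return [cv2.pointPolygonTest(h,tuple(map(float,p)),True) for p in hull]
  File "fit.py", line 16, in sil
    q=[proj("wrist",(v[0]+rr*np.cos(t),v[1]+rr*np.sin(t),z)) for rr,z in((.0225,0),(.0225,.0136),(.018,.037)) for t in a]
       ~~~~^^^^^^^^^^^^^^^^^^^^^^^^^^^^^^^^^^^^^^^^^^^^^^^^^
  File "h.py", line 9, in proj
    k=ctrl.calibration(c);p=np.array(k["R"])@np.array(X)+np.array(k["t"])
ValueError: time passes only in moves, steps and waits
```

```bash
python3 - <<'E'
s=open('h.py').read().replace('ctrl.calibration(c)','cal(c)').replace('def ray','_c={}\ndef cal(c):\n    if c not in _c:_c[c]=ctrl.calibration(c)\n    return _c[c]\ndef ray',1);open('h.py','w').write(s)
E
cat >> fit.py <<'E'
o=ctrl.get_obs();M=Ro.from_rotvec(o["tool_rot"]).as_matrix();u=np.array([c,s_]);print("tool",o["tool_pos"],"yaw of -x",np.degrees(np.arctan2(-M[1,0],-M[0,0])),o["opening"])
d=o["tool_pos"][:2]-r.x[:2];print("tool in gauge",d@u,d@[-s_,c])
E
python3 fit.py
```

```text
[0.5389 0.2697 0.748 ] 42.856150431421355 [[0.1, -0.0], [0.7, -0.0], [0.0, 0.2], [0.8, 0.7], [-1.6, -1.5], [0.7, 0.3], [-1.1, 0.8], [-1.0, -0.1], [1.1, 0.6], [-0.0, -1.4]]
[  10   10   54   51 1668] [36.80815348 34.32254197]
housing [0.4596 0.1923] resid px [ 3.   3.   2.7  0.8  0.3 -0.4 -0.7 -0.6 -0.7  0.   0.2  0.4  0.6  0.8
  0.8  1.   1.   1.   0.6  0.4  0.1 -0.2 -0.4 -0.9 -0.9 -0.2  1.3  2.1
  2.3]
housing in gauge -0.1108 -0.0028
tool [0.48525292 0.36893365 0.19484368] yaw of -x 27.892996918989233 0.010130290872458668
tool in gauge 0.02813766074820193 0.1092152467301584
```

```bash
python3 -m handwheel '[[[4,-4,0],[0,0,-0.07]],[[8,-8,0],[0,0,-0.13]],[[12.5,-12,0],[0,0,-0.2]],[[16.7,-16,0],[0,0,-0.26]],[[16.7,-16,0],[0,0,-0.26]]]'
cat > gs.py <<'E'
from h import *
G=np.array([.5389,.2697]);A=.748;u=np.array([np.cos(A),np.sin(A)]);n=np.array([-u[1],u[0]])
o=ctrl.get_obs();M=Ro.from_rotvec(o["tool_rot"]).as_matrix()
d=np.array(o["tool_pos"])[:2]-G;print("t",o["t"],"tool in gauge mm",1e3*d@u,1e3*d@n,"z",1e3*o["tool_pos"][2],"yaw err",np.degrees(np.arctan2(-M[1,0],-M[0,0])-A),"F",o["contact_force"],"q6",o["q"][5],o["opening"])
def g2w(x,y,z):p=G+x*u+y*n;return np.array([*p,z])
E
python3 gs.py
```

```text
t: 2.95
tool_pos: [0.412, 0.1469, 0.195]
tool_rot: [-1.138, 2.926, -0.001]
contact_force: [0.1, -0.7, 0.6]
opening: 0.0104
grip_force: 0.0
t 2.95 tool in gauge mm -176.59390499567732 -3.7107742121799383 z 194.97617749695115 yaw err -0.35310320735524703 F [ 0.0837916  -0.66984293  0.616527  ] q6 -2.140465874080071 0.010377171372517327
```

```bash
python3 -m handwheel '[[[0,0,6],[0,0,0]],[[0,0,12],[0,0,0]],[[0,0,16.5],[0,0,0]],[[0,0,18.7],[0,0,0]],[[0,0,18.7],[0,0,0]]]'; python3 gs.py
python3 - <<'E'
from h import *
cv2.imwrite("pics/w3.png",ctrl.get_image("wrist"))
for r in ctrl.landmark_of("wrist","housing")[:3]: print(round(r["score"],2),r["position"],ray("wrist",r["position"],0))
E
```

```text
t: 3.58
tool_pos: [0.4112, 0.1495, 0.0061]
tool_rot: [1.144, -2.921, -0.002]
contact_force: [1.1, -0.2, -0.4]
opening: 0.0101
grip_force: 0.0
t 3.575 tool in gauge mm -175.36432262481847 -1.3234206333557323 z 6.056272417240341 yaw err -0.08157914953538585 F [ 1.05895847 -0.15552507 -0.40061631] q6 -2.1396074826895273 0.010075457415515406
0.95 [318.0, 365.7] [0.46596798 0.19521401 0.        ]
0.71 [474.5, 308.5] [3.68959469e-01 2.37450856e-01 2.77555756e-17]
```

View pics/w3.png

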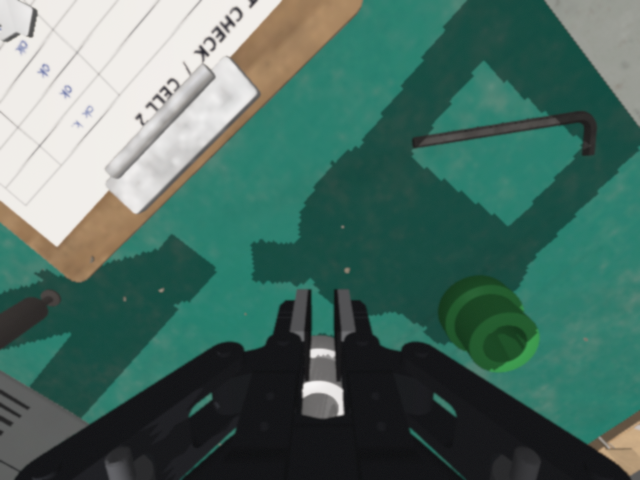

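The housing sits centred ahead of the fingers at (321,400). I'll approach it and push gently.

```bash
python3 -m handwheel '[[[-1.2,0,0],[0,0,0]],[[-2.4,0,0],[0,0,0]],[[-3.2,0,0],[0,0,0]],[[-4,0,0],[0,0,0]],[[-4.8,0,0],[0,0,0]]]'; python3 -m handwheel '[[[-0.8,0,0],[0,0,0]],[[-1.6,0.05,0],[0,0,0]],[[-2.4,0.1,0],[0,0,0]],[[-3.2,0.1,0],[0,0,0]],[[-4,0.1,0],[0,0,0]]]';python3 gs.py; python3 - <<'E'
from h import *
for c in("wrist","top","side"):
    cv2.imwrite(f"pics/{c}4.png",ctrl.get_image(c))
    for r in ctrl.landmark_of(c,"housing")[:3]: print(c,round(r["score"],2),r["position"],ray(c,r["position"],0))
E
```

```text
t: 4.3
tool_pos: [0.4491, 0.1816, 0.0078]
tool_rot: [1.144, -2.926, -0.0]
contact_force: [0.4, 0.4, -1.0]
opening: 0.0104
grip_force: 0.0
t: 4.92
tool_pos: [0.4779, 0.2095, 0.0079]
tool_rot: [1.144, -2.926, 0.0]
contact_force: [0.3, -0.3, 0.2]
opening: 0.0107
grip_force: 0.0
t 4.925 tool in gauge mm -85.6844513107406 -2.6381150378899707 z 7.876511822167129 yaw err -0.16047518934601337 F [ 0.25404217 -0.27400787  0.17173799] q6 -2.045540173888023 0.010680836984291259
wrist 0.65 [494.6, 157.9] [0.36798084 0.23405015 0.        ]
top 0.36 [242.8, 230.0] [0.45856777 0.1909761  0.        ]
side 0.75 [274.7, 216.1] [0.36875913 0.24196928 0.        ]
side 0.74 [313.7, 221.3] [0.45413806 0.18519295 0.        ]
```

View pics/wrist4.png

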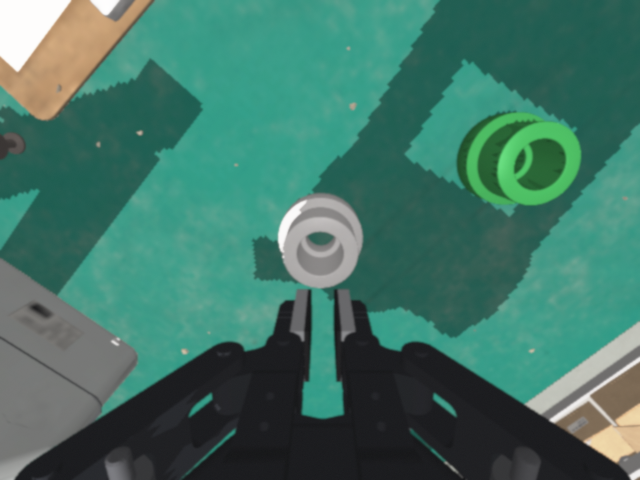

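The housing is now at (320,238), behind the fingertips at row 290. It hasn't moved and there was no contact force, so the fingers must have passed above it. I'll check the real tip height in the side view against the reported TCP.

```bash
python3 - <<'E'
from h import *
o=ctrl.get_obs();p=np.array(o["tool_pos"]);print(p,o["q"],o["opening"])
im=cv2.imread("pics/side4.png");S=6
x0,y0=270,150
c=cv2.resize(im[y0:y0+95,x0:x0+130],None,fx=S,fy=S,interpolation=cv2.INTER_CUBIC)
for dz,col in((0,(0,0,255)),(.035,(0,255,255))):
    a=proj("side",p+[0,0,dz]);print(a);cv2.drawMarker(c,tuple(int(v) for v in (a-[x0,y0])*S),col,0,16,1)
cv2.imwrite("pics/side4c.png",c)
E
```

```text
[0.47728347 0.20901009 0.00779904] [ 2.69907534e-01  2.33303715e-03  1.99741851e+00 -7.30131490e-05
  1.14215798e+00 -2.04600075e+00] 0.010401515806337788
[319.94825958 214.35765962]
[320.34965017 201.12494997]
```

View pics/side4c.png

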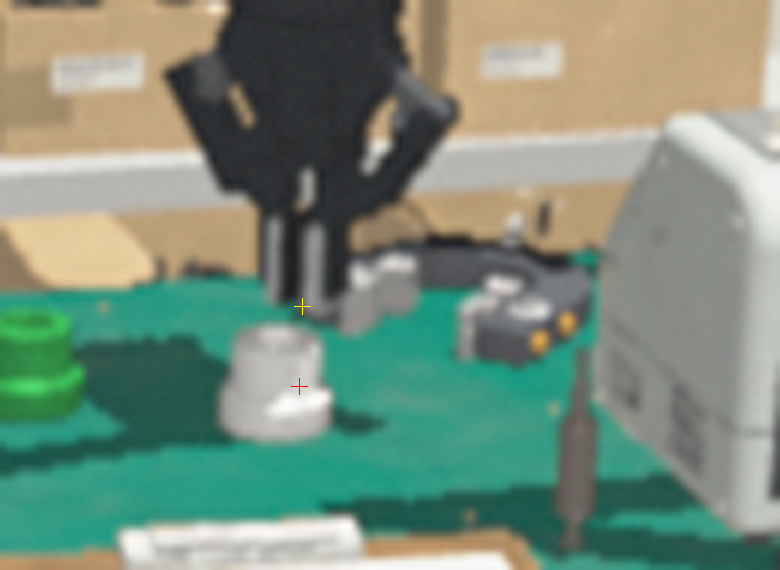

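The side view shows the real tips at the yellow cross, about (320,201), roughly 35 mm above the reported TCP. The housing is untouched. I'll lift, go back behind it, and descend to a reported z of about −25 mm in small steps while watching the force.

```bash
python3 -m handwheel '[[[0,0,-3],[0,0,0]],[[3,0,-3],[0,0,0]],[[6.5,0,-3],[0,0,0]],[[9.6,0,-3],[0,0,0]],[[9.6,0,-1],[0,0,0]]]'; python3 -m handwheel '[[[0,0,1],[0,0,0]],[[0,0,2],[0,0,0]],[[0,0,3],[0,0,0]],[[0,0,3.7],[0,0,0]],[[0,0,3.7],[0,0,0]]]';python3 gs.py; python3 - <<'E'
from h import *
p=np.array(ctrl.get_obs()["tool_pos"])
im=ctrl.get_image("side");S=6
for r in ctrl.landmark_of("side","housing")[:3]: print(round(r["score"],2),r["position"],ray("side",r["position"],0))
x0,y0=230,150
c=cv2.resize(im[y0:y0+95,x0:x0+130],None,fx=S,fy=S,interpolation=cv2.INTER_CUBIC)
a=proj("side",p+[0,0,.035]);print(a);cv2.drawMarker(c,tuple(int(v) for v in (a-[x0,y0])*S),(0,255,255),0,16,1)
cv2.imwrite("pics/side5c.png",c)
E
```

```text
t: 5.85
tool_pos: [0.4072, 0.1433, 0.019]
tool_rot: [-1.14, 2.923, -0.002]
contact_force: [-0.7, 0.3, 0.1]
opening: 0.0105
grip_force: 0.0
t: 6.48
tool_pos: [0.4064, 0.144, -0.0198]
tool_rot: [1.143, -2.924, -0.0]
contact_force: [0.1, 0.7, -0.3]
opening: 0.0104
grip_force: 0.0
t 6.475 tool in gauge mm -182.60951055655474 -2.03515785107781 z -19.79691305140778 yaw err -0.14870513968604046 F [ 0.12812604  0.73638881 -0.32472894] q6 -2.148584533125015 0.010368397235863523
0.83 [272.0, 214.8] [0.36425086 0.25261022 0.        ]
0.67 [311.8, 222.9] [0.44647558 0.17565962 0.        ]
[299.50679778 222.92865048]
```

View pics/side5c.png

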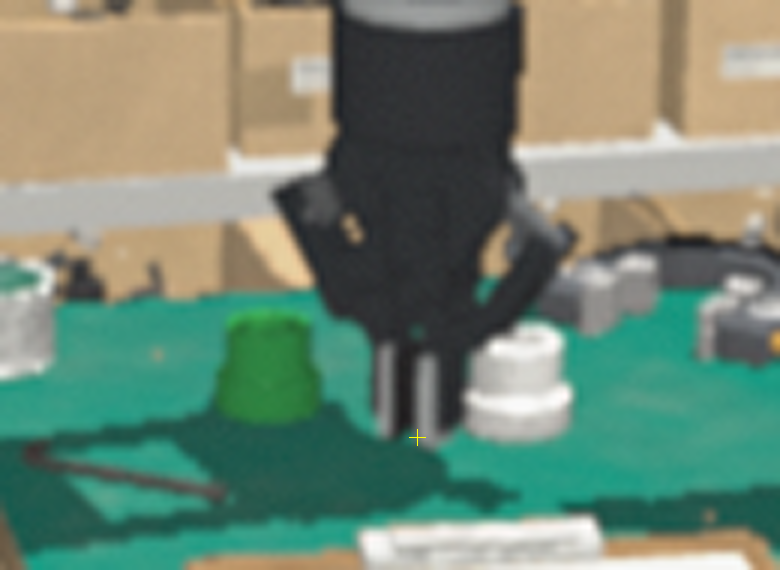

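The fingers now stand behind the housing with the tips about 15 mm up, at the yellow cross (299,223). I'll lower another 8 mm and start pushing.

```bash
python3 -m handwheel '[[[0,0,0.3],[0,0,0]],[[0,0,0.5],[0,0,0]],[[0,0,0.7],[0,0,0]],[[0,0,0.8],[0,0,0]],[[0,0,0.8],[0,0,0]]]'; python3 -m handwheel '[[[-0.7,0,0],[0,0,0]],[[-1.4,0,0],[0,0,0]],[[-2.1,0,0],[0,0,0]],[[-2.8,0,0],[0,0,0]],[[-3.5,0,0],[0,0,0]]]';python3 -m handwheel '[[[-0.7,0,0],[0,0,0]],[[-1.4,0,0],[0,0,0]],[[-2.1,0,0],[0,0,0]],[[-2.8,0,0],[0,0,0]],[[-3.5,0,0],[0,0,0]]]';python3 gs.py; python3 - <<'E'
from gs import *
for c in("wrist","side","top"):
    cv2.imwrite(f"pics/{c}6.png",ctrl.get_image(c))
    for r in ctrl.landmark_of(c,"housing")[:3]:
        w=ray(c,r["position"],0);d=w[:2]-G;print(c,round(r["score"],2),r["position"],w,"gauge mm",1e3*d@u,1e3*d@n)
E
```

```text
t: 7.2
tool_pos: [0.4069, 0.144, -0.0272]
tool_rot: [1.144, -2.926, -0.0]
contact_force: [-0.4, 0.0, 1.0]
opening: 0.01
grip_force: 0.0
t: 7.82
tool_pos: [0.433, 0.1681, -0.0271]
tool_rot: [1.144, -2.926, -0.0]
contact_force: [-0.6, -0.8, -0.9]
opening: 0.0102
grip_force: 0.0
t: 8.45
tool_pos: [0.4587, 0.1918, -0.0272]
tool_rot: [1.144, -2.926, -0.0]
contact_force: [-0.6, -0.4, 0.7]
opening: 0.0105
grip_force: 0.4
t 8.45 tool in gauge mm -111.79284455143294 -2.5224451394505825 z -27.160159090531202 yaw err -0.16043913904945714 F [-0.6250744  -0.397107    0.69508894] q6 -2.0697301689951804 0.010515819100109278
t 8.45 tool in gauge mm -111.79284455143294 -2.5224451394505825 z -27.160159090531202 yaw err -0.16043913904945714 F [-0.6250744  -0.397107    0.69508894] q6 -2.0697301689951804 0.010515819100109278
wrist 0.97 [319.4, 353.6] [0.48362522 0.2139889  0.        ] gauge mm -78.41245937903281 -3.2425876360078445
wrist 0.87 [523.3, 221.6] [0.36747715 0.23411554 0.        ] gauge mm -149.86525718064058 90.51215534079671
side 0.58 [272.8, 214.4] [0.36686847 0.25501044 0.        ] gauge mm -136.09929019243282 106.24318493821221
side 0.49 [320.7, 215.5] [0.48310487 0.22082301 0.        ] gauge mm -74.14551835276875 2.121084754774015
```

It's pushing well: the housing moved to −78 mm in the gauge frame, and the offset to the tool is 33 mm as computed. I'll continue and ease over toward mid lane.

```bash
python3 -m handwheel '[[[-0.7,0.04,0],[0,0,0]],[[-1.4,0.08,0],[0,0,0]],[[-2.1,0.12,0],[0,0,0]],[[-2.8,0.16,0],[0,0,0]],[[-3.5,0.2,0],[0,0,0]]]';python3 -m handwheel '[[[-0.6,0.02,0],[0,0,0]],[[-1.2,0.04,0],[0,0,0]],[[-1.8,0.06,0],[0,0,0]],[[-2.4,0.08,0],[0,0,0]],[[-2.8,0.1,0],[0,0,0]]]'; python3 - <<'E'
from gs import *
for c in("wrist","side","top"):
    im=ctrl.get_image(c);cv2.imwrite(f"pics/{c}7.png",im)
    for q in("housing","gap_gauge"):
      for r in ctrl.landmark_of(c,q)[:3]:
        w=ray(c,r["position"],0);d=w[:2]-G;print(c,q,round(r["score"],2),r["position"],"gauge mm",1e3*d@u,1e3*d@n)
im=cv2.imread("pics/wrist7.png")
for x in(0,27):print(proj("wrist",g2w(x/1e3,.027,.022)),proj("wrist",g2w(x/1e3,-.027,.022)))
c=cv2.resize(im[220:480,200:440],None,fx=2.3,fy=2.3,interpolation=cv2.INTER_CUBIC)
d=cv2.resize(cv2.imread("pics/side7.png")[160:240,290:360],None,fx=3.4,fy=3.4,interpolation=cv2.INTER_CUBIC)
out=np.zeros((max(c.shape[0],d.shape[0]),c.shape[1]+d.shape[1],3),np.uint8);out[:c.shape[0],:c.shape[1]]=c;out[:d.shape[0],c.shape[1]:]=d
cv2.imwrite("pics/mix7.png",out);print(out.shape)
E
```

```text
t: 9.38
tool_pos: [0.4831, 0.2171, -0.0272]
tool_rot: [1.144, -2.926, 0.0]
contact_force: [-0.2, 0.3, -0.9]
opening: 0.0104
grip_force: 0.3
t: 10.0
tool_pos: [0.5029, 0.2367, -0.0271]
tool_rot: [-1.144, 2.926, -0.0]
contact_force: [-0.4, -0.2, 0.3]
opening: 0.0104
grip_force: 0.3
t 10.0 tool in gauge mm -48.82359372116648 0.2512889841087299 z -27.07469438981372 yaw err -0.1587978135191955 F [-0.35081649 -0.15104799  0.32191748] q6 -2.0100493387391762 0.010369937490054063
wrist housing 0.75 [318.8, 350.6] gauge mm -17.68839175562812 -0.6392391785109366
wrist housing 0.58 [548.3, 72.4] gauge mm -149.18160217506232 92.11564434698212
side housing 0.81 [274.8, 213.6] gauge mm -128.38298351442452 105.36692528538856
side housing 0.52 [331.3, 210.9] gauge mm -28.941090470828392 -3.332452765277517
side gap_gauge 0.74 [337.1, 206.9] gauge mm 6.820283175872476 -0.8275439135133
side gap_gauge 0.51 [332.4, 209.8] gauge mm -19.972031632586752 -1.5896911058106604
side gap_gauge 0.29 [366.4, 329.3] gauge mm -513.3549249460007 -342.95382608967776
[376.47305814 410.6705366 ] [263.28685624 410.82173912]
[373.90152276 453.3157187 ] [266.30722293 453.44727989]
(598, 790, 3)
```

View pics/mix7.png

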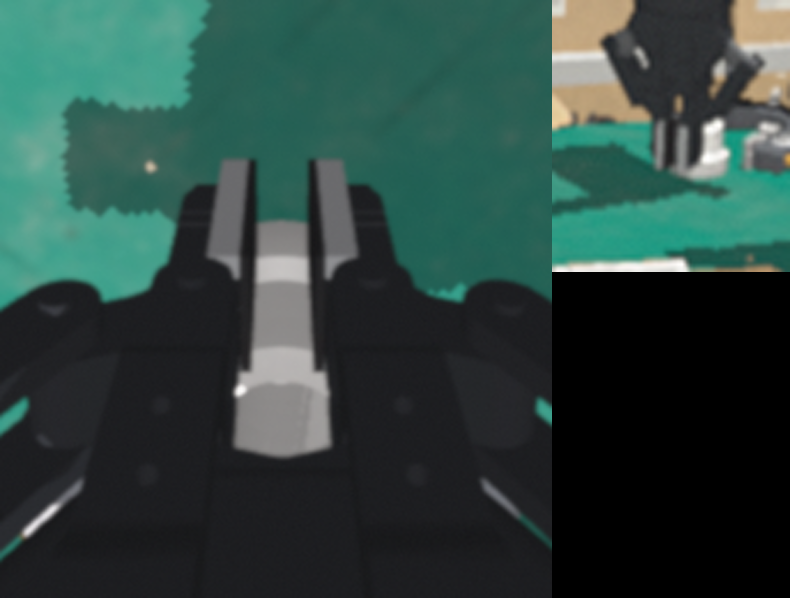

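The housing is centred between the two fingertips (image column about 319), and the finger span fits the mouth. I'll push on through the go jaws.

```bash
python3 -m handwheel '[[[-0.5,0,0],[0,0,0]],[[-1,0,0],[0,0,0]],[[-1.5,0,0],[0,0,0]],[[-2,0,0],[0,0,0]],[[-2.5,0,0],[0,0,0]]]';python3 -m handwheel '[[[-0.3,0,0],[0,0,0]],[[-0.6,0,0],[0,0,0]],[[-0.9,0,0],[0,0,0]],[[-1.1,0,0],[0,0,0]],[[-1.3,0,0],[0,0,0]]]'; python3 gs.py
```

```text
t: 11.08
tool_pos: [0.5212, 0.2532, -0.0272]
tool_rot: [1.144, -2.925, 0.001]
contact_force: [-0.4, -3.0, 0.9]
opening: 0.0101
grip_force: 0.8
t: 11.7
tool_pos: [0.5307, 0.2623, -0.0271]
tool_rot: [-1.144, 2.926, -0.0]
contact_force: [-1.2, -1.5, 0.6]
opening: 0.0101
grip_force: 0.5
t 11.7 tool in gauge mm -11.10051815514813 0.13813820301981494 z -27.06588824017466 yaw err -0.15996701088457008 F [-1.17964953 -1.54083181  0.5534807 ] q6 -1.9826543968725483 0.010096360767458398
```

Tool at −11, so the housing is at about 22, with light force. Small steps from here until it presses.

```bash
python3 -m handwheel '[[[-0.15,0,0],[0,0,0]],[[-0.3,0,0],[0,0,0]],[[-0.3,0,0],[0,0,0]]]';python3 -m handwheel '[[[-0.1,0,0],[0,0,0]],[[-0.1,0,0],[0,0,0]]]'; python3 gs.py
```

```text
t: 12.08
tool_pos: [0.5329, 0.2644, -0.027]
tool_rot: [-1.144, 2.926, 0.0]
contact_force: [-0.7, -0.9, -0.6]
opening: 0.0103
grip_force: 0.2
t: 12.32
tool_pos: [0.5335, 0.265, -0.0271]
tool_rot: [-1.144, 2.926, 0.0]
contact_force: [-0.9, -1.0, -0.4]
opening: 0.0103
grip_force: 0.3
t 12.325 tool in gauge mm -7.129415576723375 0.20241557741055094 z -27.092243718012803 yaw err -0.15878906353938288 F [-0.85692867 -0.98362539 -0.36150429] q6 -1.980033971003325 0.010259981668873727
```

```bash
for i in 1; do python3 -m handwheel '[[[-0.1,0,0],[0,0,0]],[[-0.1,0,0],[0,0,0]]]'; python3 -m handwheel '[[[-0.1,0,0],[0,0,0]],[[-0.1,0,0],[0,0,0]]]'; done; python3 gs.py
```

```text
t: 12.58
tool_pos: [0.5343, 0.2657, -0.0271]
tool_rot: [-1.144, 2.926, 0.0]
contact_force: [0.3, -0.5, 0.4]
opening: 0.0102
grip_force: 0.4
t: 12.82
tool_pos: [0.5349, 0.266, -0.0271]
tool_rot: [1.144, -2.926, 0.001]
contact_force: [0.0, -2.6, 1.8]
opening: 0.0103
grip_force: 1.1
t 12.825 tool in gauge mm -5.409751865075588 -0.014425519355960866 z -27.13702269760343 yaw err -0.15795313895576898 F [ 0.01460721 -2.64793269  1.83888929] q6 -1.9786618125227042 0.010280025476045233
```

```bash
python3 -m handwheel '[[[-0.1,0,0],[0,0,0]],[[-0.1,0,0],[0,0,0]]]'; python3 gs.py
```

```text
t: 13.08
tool_pos: [0.5355, 0.2662, -0.0272]
tool_rot: [1.143, -2.925, 0.002]
contact_force: [-2.1, -4.7, 2.2]
opening: 0.01
grip_force: 2.3
t 13.075 tool in gauge mm -4.891554284482421 -0.21515213396353466 z -27.171427201337277 yaw err -0.155416168518357 F [-2.05733993 -4.66148627  2.2392269 ] q6 -1.977925495554167 0.009989887223874339
```

```bash
python3 -m handwheel '[[[-0.1,0,0],[0,0,0]],[[-0.1,0,0],[0,0,0]],[[-0.1,0,0],[0,0,0]]]'; python3 gs.py
```

```text
t: 13.45
tool_pos: [0.5359, 0.2663, -0.0272]
tool_rot: [1.143, -2.923, 0.003]
contact_force: [-2.9, -6.8, 3.5]
opening: 0.01
grip_force: 3.4
t 13.45 tool in gauge mm -4.539958602751644 -0.46347076524110675 z -27.23760172318753 yaw err -0.15508070090303483 F [-2.88018445 -6.84495494  3.53915292] q6 -1.9772069144895479 0.010001347044953526
```

The press is solid, at about 7 N along the lane with the housing at about 28. I'll back straight off, rise, and measure.

```bash
python3 -m handwheel '[[[0.4,0,0],[0,0,0]],[[1,0,0],[0,0,0]],[[2.5,0,0],[0,0,0]],[[4.5,0,0],[0,0,0]],[[4.5,0,-3],[0,0,0]]]'; python3 -m handwheel '[[[0,0,-5],[0,0,0]],[[0,0,-11],[0,0,0]],[[0,5,-16],[0,0,0]],[[-5,9,-19],[0,0,0]],[[-8,11,-19],[0,0,0]]]'; python3 -m handwheel '[[[-3,0,0],[0,0,0]],[[-5,0,0],[0,0,0]],[[-5,0,0],[0,0,0]]]'; python3 - <<'E'
from gs import *
for c in("wrist","top","side"):
    im=ctrl.get_image(c);cv2.imwrite(f"pics/{c}9.png",im)
    for r in ctrl.landmark_of(c,"housing")[:3]:
        w=ray(c,r["position"],0);d=w[:2]-G;print(c,round(r["score"],2),r["position"],"gauge mm",1e3*d@u,1e3*d@n)
for x,y in((0,27),(0,-27),(37,20),(37,-20)):print(x,y,proj("wrist",g2w(x/1e3,y/1e3,.022)))
E
```

```text
t: 14.08
tool_pos: [0.4988, 0.2352, -0.0002]
tool_rot: [1.14, -2.919, -0.001]
contact_force: [0.1, 0.3, 0.4]
opening: 0.0102
grip_force: 0.0
t: 14.7
tool_pos: [0.4881, 0.3742, 0.1969]
tool_rot: [-1.142, 2.92, 0.002]
contact_force: [0.2, -0.7, 0.4]
opening: 0.0102
grip_force: 0.0
t: 15.08
tool_pos: [0.5241, 0.4062, 0.1923]
tool_rot: [1.144, -2.925, 0.0]
contact_force: [0.1, -1.0, -0.7]
opening: 0.0101
grip_force: 0.0
t 15.075 tool in gauge mm 82.00270935907666 110.10957378279997 z 192.25745878857967 yaw err -0.130037452378471 F [ 0.08822089 -0.9632554  -0.73367898] q6 -1.7694409961888808 0.01007827305881877
wrist 0.82 [217.5, 150.4] gauge mm 23.867453063823184 0.6814715719119868
top 0.65 [203.2, 187.3] gauge mm 35.59275279986084 -2.9184750493039924
top 0.58 [222.5, 268.3] gauge mm -149.5114471539724 95.51040752569087
side 0.58 [339.8, 207.9] gauge mm 3.9806008247241835 -10.45779825927128
side 0.58 [274.1, 212.3] gauge mm -121.43571312348745 112.21304104685
0 27 [235.58024994 126.38913767]
0 -27 [179.95663064 126.51764447]
37 20 [231.61048737 165.21936446]
37 -20 [191.79428435 165.308849  ]
```

```bash
cat > chk.py <<'E'
from h import *
from scipy.optimize import least_squares
P=np.array([(445,258,37,20),(467,315,51,20),(270,303,37,-20),(292,357,51,-20),(425,155,12,23.5),(440,195,24,23.5),(413,90,0,27),(212,205,12,-23.5),(233,247,24,-23.5),(183,155,0,-27)])
L=P[:,2:]/1e3;px=(P[:,:2]+.5)/5-.5+[155,185]
g=lambda f:cv2.cvtColor(cv2.imread(f),cv2.COLOR_BGR2GRAY)
a,b=g("pics/w2.png"),g("pics/wrist9.png")
G=np.array([.5389,.2697]);A=.748;u=np.array([np.cos(A),np.sin(A)]);n=np.array([-u[1],u[0]])
new=np.array([proj("wrist",[*(G+l[0]*u+l[1]*n),.022]) for l in L])
W0,_=cv2.estimateAffinePartial2D(px.astype(np.float32),new.astype(np.float32))
mask=np.zeros_like(a)
q=lambda x,y:cv2.transform(np.array([[[x,y]]],float),cv2.estimateAffinePartial2D((L*1e3).astype(np.float32),px.astype(np.float32))[0])[0,0]
cv2.fillPoly(mask,[np.int32([q(x,y) for x,y in((2,62),(2,-62),(118,-62),(118,62))])],255)
cv2.fillPoly(mask,[np.int32([q(x,y) for x,y in((-10,30),(-10,-30),(60,-30),(60,30))])],0)
cc,W=cv2.findTransformECC(a,b,W0.astype(np.float32),cv2.MOTION_AFFINE,(3,300,1e-6),mask,3)
p2=cv2.transform(px[None],W.astype(float))[0];print("ecc",cc,"shift px",(p2-new).mean(0))
X=np.array([ray("wrist",p,.022)[:2] for p in p2])
f=lambda v:(L@np.array([[np.cos(v[2]),np.sin(v[2])],[-np.sin(v[2]),np.cos(v[2])]])+v[:2]-X).ravel()
r=least_squares(f,[*G,A],loss="soft_l1",f_scale=.002).x;print("gauge",r)
u=np.array([np.cos(r[2]),np.sin(r[2])]);n=np.array([-u[1],u[0]])
# housing rim: rectify at z=.037, 0.25 mm/px, in gauge axes
N=320
src=np.float32([proj("wrist",[*(r[:2]+(.027+x)*u+y*n),.037]) for x,y in((-.04,-.04),(.04,-.04),(.04,.04),(-.04,.04))])
H=cv2.getPerspectiveTransform(src,np.float32([(0,0),(N,0),(N,N),(0,N)]))
rect=cv2.warpPerspective(cv2.imread("pics/wrist9.png"),H,(N,N),flags=cv2.INTER_CUBIC);cv2.imwrite("pics/rect.png",rect)
c=cv2.HoughCircles(cv2.GaussianBlur(cv2.cvtColor(rect,6),(7,7),0),cv2.HOUGH_GRADIENT,1,6,param1=60,param2=12,minRadius=30,maxRadius=90)
for x,y,R in c[0][:8]: print("circle gauge mm x %.1f y %.1f r %.1f"%(27-40+x/4,-40+y/4,R/4))
E
python3 chk.py
```

```text
Traceback (most recent call last):
  File "chk.py", line 14, in <module>
    cc,W=cv2.findTransformECC(a,b,W0.astype(np.float32),cv2.MOTION_AFFINE,(3,300,1e-6),mask,3)
         ~~~~~~~~~~~~~~~~~~~~^^^^^^^^^^^^^^^^^^^^^^^^^^^^^^^^^^^^^^^^^^^^^^^^^^^^^^^^^^^^^^^^^
cv2.error: OpenCV(4.12.0) /io/opencv/modules/video/src/ecc.cpp:589: error: (-7:Iterations do not converge) The algorithm stopped before its convergence. The correlation is going to be minimized. Images may be uncorrelated or non-overlapped in function 'findTransformECC'
```

```bash
python3 - <<'E'
s=open('chk.py').read()
s=s.replace("cv2.findTransformECC(a,b,W0.astype(np.float32)","cv2.findTransformECC(b,a,cv2.invertAffineTransform(W0).astype(np.float32)").replace("MOTION_AFFINE","MOTION_EUCLIDEAN").replace("mask,3)\n","mask,3);W=cv2.invertAffineTransform(W)\n")
open('chk.py','w').write(s)
E
python3 chk.py
```

```text
ecc 0.4026881458756763 shift px [-44.68168286 -16.84777571]
gauge [0.55564273 0.22745387 0.7542938 ]
circle gauge mm x 45.9 y 2.1 r 8.5
circle gauge mm x 48.4 y 38.9 r 13.0
circle gauge mm x 41.4 y 39.1 r 14.7
circle gauge mm x 46.9 y 39.9 r 14.9
circle gauge mm x 32.9 y 2.6 r 20.5
circle gauge mm x 43.4 y 39.9 r 9.3
circle gauge mm x 48.1 y 3.6 r 11.1
circle gauge mm x 40.1 y 37.4 r 12.5
```

```bash
python3 - <<'E'
s=open('chk.py').read().split("\n")
i=[k for k,l in enumerate(s) if l.startswith("cc,W=")][0]
s[i]='''aw=cv2.warpAffine(cv2.imread("pics/w2.png"),W0,(640,480),flags=cv2.INTER_CUBIC);mw=cv2.warpAffine(mask,W0,(640,480),flags=cv2.INTER_NEAREST)
x,y,w,h=cv2.boundingRect(mw);x=max(x,10);y=max(y,10);B=cv2.imread("pics/wrist9.png")
S=cv2.matchTemplate(B[y-10:y+h+10,x-10:x+w+10],aw[y:y+h,x:x+w],cv2.TM_CCOEFF_NORMED,mask=mw[y:y+h,x:x+w])
_,cc,_,loc=cv2.minMaxLoc(S);W=W0.copy();W[:,2]+=[loc[0]-10,loc[1]-10];print(loc,(x,y,w,h))'''
open('chk.py','w').write("\n".join(s))
E
python3 chk.py
```

```text
(9, 11) (98, 115, 159, 155)
ecc 0.5913699269294739 shift px [-1.05394227  0.8377353 ]
gauge [0.54016719 0.2694557  0.74410128]
circle gauge mm x 26.6 y 0.4 r 10.8
circle gauge mm x 24.9 y 7.4 r 21.2
circle gauge mm x 22.4 y 7.9 r 18.7
circle gauge mm x 26.4 y 7.6 r 22.4
circle gauge mm x 27.6 y 3.4 r 21.0
circle gauge mm x 22.1 y 1.9 r 22.4
circle gauge mm x 24.9 y 0.1 r 19.0
circle gauge mm x 23.6 y 4.1 r 22.4
```

The bore centre measures x = 26.6, y = 0.4 mm in the gauge frame. Resting against the no-go jaws should put it at 26.7 mm. The arm is clear, so I'll hand in.

```bash
python3 -c "
from station import ctrl
print(ctrl.finish_job())"
```

```text
the job is handed in; nothing more can be done
None
```

I pushed the housing through the go jaws and pressed it against the no-go jaws at about 7 N; it measured 26.6 mm in and 0.4 mm off mid lane, with the arm clear, and the job is handed in (the hand-in returned no verdict).

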